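Refill the tube-plug tilt-out bin in the mail room

TASK

Two tilt-out bins stand on the packing bench; refill the one that has a round tube plug as a sample on its top: pull its front open all the way to the stop and tip all six plugs from the scoop into the opening. Finish with the empty scoop standing upright on the bench and that bin pushed fully shut with all the plugs inside it. Leave the other bin shut and do not knock over or shove aside the mug, the tape core and the hand stamp.

Things in the scene. Friction and masses are not known exactly. Their poses are not given: they have to be found in the camera images.
- plug_unit: Plywood tilt-out bin unit fixed to the bench, 150 deep (x) x 160 wide (y) x 160 mm high; glued on its top, behind the middle, a sample tube plug (round, 28 mm across, 16 mm high). The unit to fill. Origin: centre of the underside; x from front to back (the front looks along -x, roughly to the robot), z up.
- plug_bin (a joint): Tilt of that unit's bin about the hinge along its lower front edge: 0 = shut, panel upright; grows as the panel's top comes out towards the robot; stop at 0.75 rad. Stiff hinge: it stays where it is left; 2 to 4 N at the top edge moves it. Starts shut or a little ajar.
- plug_bin_hinge (a point): Point on that hinge axis: mid-width, 12 mm above the bench, in the middle of the panel's thickness, 80 mm before the unit's origin. Axes tilt with the bin: z up along the panel, x from the panel into the bin.
- plug_bin_edge (a point): Middle of the top edge of that bin's front panel (10 mm thick, 156 wide), 178 mm along the panel from the hinge. Shut, it is 190 mm above the bench, 30 mm above the unit's top and just before it, so a finger laid behind it, over the unit's top, can pull it. At the stop it is 142 mm high and 121 mm nearer the robot.
- plug_bin_in (a point): Centre of the bin's inside, 55 mm from the panel's middle plane, 55 mm up from the hinge; axes as plug_bin_hinge. Inside 126 mm wide, 95 mm from panel to back; floor 5 mm, side walls 125 mm high at the panel, 80 mm at the back; open above. At the stop the opening measures about 115 mm from the unit's front to the panel's edge.
- block_unit: Plywood tilt-out bin unit fixed to the bench, 150 deep (x) x 160 wide (y) x 160 mm high; glued on its top, behind the middle, a flat oblong wooden block (50 x 30 x 16 mm). Otherwise like plug_unit; not to be used. Origin: centre of the underside; x from front to back (the front looks along -x, roughly to the robot), z up.
- block_bin (a joint): Tilt angle of the other unit's bin, as plug_bin. Leave it alone.
- scoop_grip (a point): Centre of the wooden bar handle of the sheet-metal scoop (about 0.25 kg) that stands on the bench, mouth roughly to the robot. Axes: x to the open mouth, z up. The bar is 14 mm wide (y), 22 high, 106 long (x = -61 to +45 mm from this point), its centre 85 mm above the scoop's underside, above the pan; a post at its back end carries it.
- scoop_mouth (a point): Middle of the floor's edge at the scoop's mouth, 65 mm ahead of the handle's centre and 85 mm below it; axes as scoop_grip. The pan is 80 mm wide and 120 long, walls 35 mm high at the sides and back, none at the mouth. Its plugs slide out when the mouth is tipped down by more than about 40 degrees.
- plug0_mid (a point): Centre of a white plastic tube plug, 12 g, one of six alike that start in the scoop: flange 28 mm across and 4 mm high with a 20 mm spigot above, 16 mm high in all; z along its axis.
- plug1_mid (a point): Centre of a white plastic tube plug, 12 g, one of six alike that start in the scoop: flange 28 mm across and 4 mm high with a 20 mm spigot above, 16 mm high in all; z along its axis.
- plug2_mid (a point): Centre of a white plastic tube plug, 12 g, one of six alike that start in the scoop: flange 28 mm across and 4 mm high with a 20 mm spigot above, 16 mm high in all; z along its axis.
- plug3_mid (a point): Centre of a white plastic tube plug, 12 g, one of six alike that start in the scoop: flange 28 mm across and 4 mm high with a 20 mm spigot above, 16 mm high in all; z along its axis.
- plug4_mid (a point): Centre of a white plastic tube plug, 12 g, one of six alike that start in the scoop: flange 28 mm across and 4 mm high with a 20 mm spigot above, 16 mm high in all; z along its axis.
- plug5_mid (a point): Centre of a white plastic tube plug, 12 g, one of six alike that start in the scoop: flange 28 mm across and 4 mm high with a 20 mm spigot above, 16 mm high in all; z along its axis.
- mug: White mug, 80 mm across, 95 mm high, handle at +y; origin at the centre of its underside. Bystander; it and the scoop stand on opposite sides of the bin units.
- tape: Cardboard tape core standing flat, 100 mm across, 48 mm high; origin at the centre of its underside. Bystander.
- stamp: Wooden hand stamp, 44 mm across, 84 mm high; origin at the centre of its underside. Bystander.
Things that resemble listed ones, but are neither listed nor needed, are in the scene too. What is shaped like the plug_unit but yellow is not meant.

How it is judged:
By the outcome, as a careful person would: the job done as asked, in the order asked, and still so for the second after the job is handed in, with the robot touching nothing.
It also fails if it takes over 72 s, if anything falls off the work surface, if the arm or the gripper's body presses on something with over 40 N, if the wrist force passes 120 N, or if a joint passes its speed limit or range.

ROBOT

A 7-joint arm with a two-finger parallel gripper is mounted at the origin on the work surface. World frame = base frame: x ahead of the robot, y to its left, z up, the work surface at z = 0. Lengths are in m, angles in rad, forces in N, time in s.
With the tool pointing down it reaches from about 0.4 to 0.85 m from the base axis. Payload 4.5 kg.
Tool frame: the origin (TCP) lies between the finger pads; the fingertips stand 11 mm ahead of it and the grasp point (between the pads) lies 8 mm behind it (r.nose_length is the distance from the TCP to the fingertips, in m); z points along the fingers, y is the line along which they close (so a half turn about z gives the same grasp; the last joint's range is limited). The gripper opens to 88 mm and grips with 3 to 60 N. Pads are 18 mm wide; open, the fingers measure 123 mm over their backs; the gripper's body (75 mm by 187 mm) begins 45 mm behind the grasp point.
Start: joints at [1.304, 0.689, -0.195, 1.565, 0.157, 0.902, -0.215], TCP at [0.185, -0.597, 0.25] pointing down, gripper open.
Joint ranges: [-3.01, 3.01], [-0.46, 2.08], [-1.47, 1.51], [0.13, 2.56], [-1, 4.14], [0.04, 2.09], [-2.66, 2.66]. Speed limits (rad/s): [2.57, 2.57, 3.14, 3.14, 3.14, 3.14, 3.14].

INTERFACE

Orientations are given as a unit quaternion [x, y, z, w].
In Python, from plant import get_state, snapshot, camera_model, r gives the robot as it stands.
- The arm moves only by the shell command python3 -m inch 'ROWS' [FORCE]. ROWS is text: rows parted by semicolons, each of 7 numbers parted by spaces: the opening, from -1 (shut) to 1 (fully open), then the shift along the tool's x, y, z in m, then the turn, a rotation vector about the tool's x, y, z in rad. A call has 1 to 20 rows; each row shifts and turns the commanded pose from where the row before left it, along the tool's axes as they then stand; what a row does not reach is not made up. A row lasts 1/12 s, in which the tool goes at most 41.7 mm and 7.16 degrees, less where a joint would pass 70% of its speed; a pose out of reach is approached as far as the arm can. A call is refused whole if a number of a shift passes 0.0417 or a number of a turn 0.125, either way. A call with a gripper value outside its range is refused whole. The fingers move at their own pace and stop on an object; FORCE is the grip in N (left out, the last holds). Time passes only in rows, so rows that do not move let the fingers close. It gives the time, the measured TCP pose, the force, the opening and the grip force at its end, in the units of the state.
- get_state(): the state, without advancing time (a new reading comes with each control period).
- snapshot(name): name is "scene" or "top"; returns (picture, depth): 420x560x3 uint8, red, green, blue; 420x560 float32, m along the optical axis (not along the pixel's ray), 0 where there is no reading.
- camera_model(name): a dict with "intrinsics" (3x3 intrinsics, pixels), "dist" ([k1, k2, p1, p2, k3] as OpenCV has them; the pictures are not rectified), "view" (4x4, takes a point from world to camera coordinates). Camera axes: x right, y down, z forward; pixel columns grow to the right and rows downward; lengths in m; the calibration is good to about 2 mm. A picture is of the moment at which its call begins. camera_model takes no time and is no camera call.
- r.finish_job(): hands the job in; it is judged then, once.
The state is a dict: "clock": time; "q": joint angles; "qd": joint speeds; "joint_torque": joint torques, N m; "tool_pos": TCP position; "eef_rot": TCP orientation; "contact_force": force on the tool from outside, world axes, zero at the start; "moment": the same for the moment, N m; "opening": opening from 0.0 (shut) to 1.0 (fully open); "finger_force": force on a finger pad.
Only numpy, scipy, OpenCV 4.12 (cv2) and the standard library are available. Lean on these libraries where they do the work, as an engineer would, in place of code of your own. Each camera call takes 0.05 s, during which the arm holds its last target. There are 200 camera calls.

## Working session

There is one attempt and no reset: what is moved stays moved. The work goes in short steps, Python scripts to look and compute and a shell command to move; the robot and the scene stay as the last step left them, time stands still between calls to the robot, and variables do not carry over. Pictures are saved under pics/ and viewed, at most 10 in all, crops included, and the job is handed in when it is done.

```bash
mkdir -p pics; ls; cat > h.py <<'E'
import numpy as np, cv2
from plant import get_state, snapshot, camera_model, r
from scipy.spatial.transform import Rotation as R
def cloud(cam,depth):
    m=camera_model(cam);K=np.array(m["intrinsics"]);D=np.array(m["dist"]);V=np.array(m["view"])
    h,w=depth.shape
    u,v=np.meshgrid(np.arange(w),np.arange(h))
    p=cv2.undistortPoints(np.stack([u,v],-1).reshape(-1,1,2).astype(np.float64),K,D).reshape(h,w,2)
    P=np.dstack([p[...,0]*depth,p[...,1]*depth,depth])
    W=(P-V[:3,3])@V[:3,:3]
    W[depth==0]=np.nan
    return W
def shot(cam,name):
    im,d=snapshot(cam); W=cloud(cam,d)
    cv2.imwrite(f"pics/{name}.png",im[...,::-1]); np.savez(f"pics/{name}.npz",im=im,W=W)
    return im,W
E
python3 - <<'E'
from h import *
a,_=shot("top","top0"); b,_=shot("scene","scene0")
c=np.vstack([a,b]); cv2.imwrite("pics/both.png",cv2.resize(np.hstack([a,b]),(800,300))[...,::-1])
print(get_state())
E
```

```text
pics
{'clock': 0.1, 'q': array([ 1.30378017,  0.6898947 , -0.19449083,  1.56618452,  0.15728127,
        0.90247745, -0.21510091]), 'qd': array([-1.08732496e-03, -8.04139177e-04, -7.45619723e-05, -4.11799822e-03,
       -2.82490089e-04, -4.16905147e-04, -1.18107201e-03]), 'joint_torque': array([-2.60456880e-03, -5.28502715e+01, -1.27136070e+00, -1.53836989e+01,
       -5.25618147e-02,  2.03568052e-03,  5.61536012e-05]), 'tool_pos': array([ 0.18498603, -0.59645704,  0.24900763]), 'eef_rot': array([ 9.88707129e-01,  1.49858569e-01, -1.74421287e-04, -7.69478846e-04]), 'contact_force': array([ 0.10110394, -0.00058415, -0.17322365]), 'moment': array([ 0.02185138, -0.01230103, -0.00213333]), 'finger_force': 0.0, 'opening': 0.9982133918837482}
```

```bash
python3 - <<'E'
from h import *
for n in("top","scene"):
    m=camera_model(n);print(n,np.round(m["view"],3).tolist())
E
```

```text
top [[-0.113, -0.994, -0.002, -0.043], [-0.967, 0.111, -0.228, 0.546], [0.227, -0.024, -0.974, 1.348], [0.0, 0.0, 0.0, 1.0]]
scene [[-0.892, -0.452, -0.003, 0.423], [-0.426, 0.842, -0.33, 0.361], [0.152, -0.294, -0.944, 1.75], [0.0, 0.0, 0.0, 1.0]]
```

View pics/top0.png

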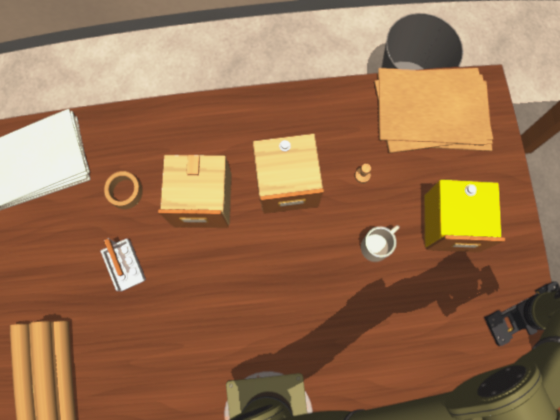

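View pics/scene0.png

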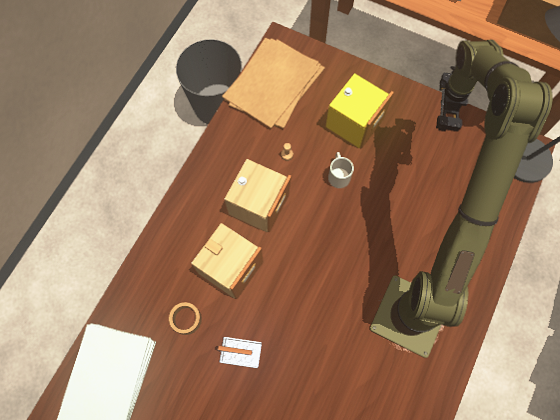

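The top view shows the block unit at (193,188), the plywood unit with a round plug at (287,172), and a yellow look-alike with a plug at (467,213), which is not meant. The scoop is at (122,265), the tape core at (122,188), the stamp at (364,172) and the mug at (379,242). I choose the plywood unit at (287,172). Next come a close crop and the measurements.

```bash
python3 - <<'E'
from h import *
im=np.load("pics/top0.npz")["im"]
a=cv2.resize(im[120:220,230:340],(440,400),interpolation=cv2.INTER_CUBIC)
b=cv2.resize(im[225:300,85:160],(360,360),interpolation=cv2.INTER_CUBIC)
b=cv2.copyMakeBorder(b,0,40,0,0,cv2.BORDER_CONSTANT)
cv2.imwrite("pics/crop0.png",np.hstack([a,b])[...,::-1])
out={}
for n in("top0","scene0"):
    z=np.load(f"pics/{n}.npz");W=z["W"];X=W.reshape(-1,3);rgb=z["im"].reshape(-1,3).astype(int)
    def box(lo,hi): return X[((X>lo)&(X<hi)).all(1)]
    print(n,"table z",np.nanmedian(box([.3,-.2,-.03],[.5,.2,.03])[:,2]))
    for nm,zlo,zhi in(("tops",.150,.168),("edges",.168,.21)):
        m=(W[...,2]>zlo)&(W[...,2]<zhi)&(W[...,0]>.3)
        k,l,s,c=cv2.connectedComponentsWithStats(m.astype(np.uint8))
        for i in range(1,k):
            if s[i,4]>25:
                p=W[l==i]; rc=cv2.minAreaRect(p[:,:2].astype(np.float32)); print(nm,np.round(c[i]),s[i,4],np.round(p.mean(0),4),np.round(rc[0],4),np.round(rc[1],3),round(rc[2],1))
    # others
    m=(W[...,2]>.012)&(W[...,0]>.25)&(W[...,0]<1.0)&(abs(W[...,1])<.6)
    k,l,s,c=cv2.connectedComponentsWithStats(m.astype(np.uint8))
    for i in range(1,k):
        if 40<s[i,4]<3000:
            p=W[l==i]; rc=cv2.minAreaRect(p[:,:2].astype(np.float32)); print("obj",np.round(c[i]),s[i,4],np.round(p.mean(0),3),"zmax",round(p[:,2].max(),3),np.round(rc[0],3),np.round(rc[1],3),round(rc[2],1))
E
```

```text
top0 table z 9.737281364277558e-05
tops [287. 165.] 3341 [ 0.6305 -0.1209  0.1599] [ 0.6328 -0.1211] [0.151 0.158] 0.9
tops [193. 185.] 3257 [0.6062 0.1222 0.1601] [0.6053 0.1237] [0.162 0.163] 83.0
tops [469. 209.] 3215 [ 0.4625 -0.5719  0.1596] [ 0.4582 -0.5739] [0.162 0.162] 81.4
tops [292. 198.] 94 [ 0.5417 -0.1227  0.1586] [ 0.5417 -0.1223] [0.002 0.151] 1.1
tops [474. 242.] 68 [ 0.3767 -0.5695  0.1593] [ 0.3764 -0.571 ] [0.137 0.003] 80.3
edges [284. 144.] 44 [ 0.6806 -0.1202  0.1758] [ 0.6823 -0.1205] [0.013 0.022] 83.4
edges [193. 164.] 242 [0.6545 0.1179 0.1759] [0.6547 0.1184] [0.032 0.051] 82.1
edges [471. 188.] 50 [ 0.5116 -0.5815  0.1755] [ 0.5117 -0.5814] [0.016 0.019] 35.6
edges [291. 195.] 350 [ 0.5439 -0.1216  0.186 ] [ 0.5452 -0.1222] [0.012 0.153] 0.7
edges [190. 212.] 349 [0.5284 0.132  0.1867] [0.5296 0.1333] [0.157 0.012] 82.4
edges [474. 238.] 332 [ 0.3821 -0.5591  0.1864] [ 0.3828 -0.5604] [0.156 0.012] 80.5
obj [363. 173.] 221 [ 0.619 -0.334  0.045] zmax 0.088 [ 0.62  -0.335] [0.042 0.034] 63.0
obj [123. 190.] 666 [0.651 0.341 0.04 ] zmax 0.057 [0.653 0.344] 
[... 1130 characters left out ...]
.051] 82.7
edges [246. 268.] 230 [0.5302 0.1345 0.1869] [0.5336 0.1334] [0.154 0.019] 83.6
obj [263.  97.] 2799 [ 0.81  -0.504  0.025] zmax 0.043 [ 0.814 -0.504] [0.198 0.265] 87.6
obj [354. 115.] 2282 [ 0.457 -0.527  0.13 ] zmax 0.201 [ 0.462 -0.55 ] [0.125 0.167] 80.9
obj [286. 151.] 148 [ 0.625 -0.332  0.045] zmax 0.091 [ 0.624 -0.333] [0.042 0.036] 42.3
obj [340. 171.] 506 [ 0.42  -0.343  0.061] zmax 0.109 [ 0.428 -0.345] [0.086 0.102] 73.4
obj [185. 318.] 453 [0.652 0.345 0.043] zmax 0.062 [0.653 0.346] [0.1   0.099] 73.4
obj [117. 352.] 2871 [0.793 0.537 0.036] zmax 0.051 [0.805 0.543] [0.23  0.152] 9.7
obj [237. 350.] 441 [0.453 0.357 0.054] zmax 0.109 [0.449 0.36 ] [0.138 0.081] 18.8
```

View pics/crop0.png

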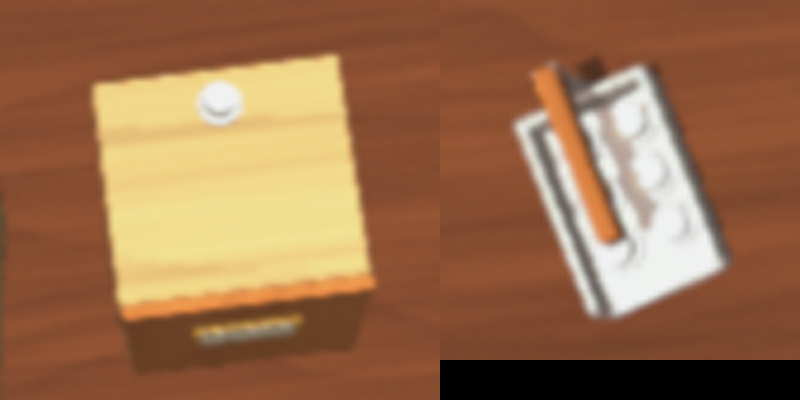

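The crop confirms a round sample plug on the plywood unit. It also shows the scoop with its orange bar, six plugs and the mouth at lower right. The unit centre is about (0.633,-0.1205) with a yaw of 0.7°, and the panel edge at x≈0.5465 is slightly ajar. Next I fit the scoop handle and plan the first move.

```bash
cat >> h.py <<'E'
def quat(yaw,pitch=0):  # tool x at yaw when pointing down; pitch tips fingers toward tool x
    return R.from_euler('z',yaw)*R.from_euler('x',np.pi)*R.from_euler('y',pitch)
def plan(p,rot,n=None,p0=None,r0=None):
    s=get_state(); p0=s["tool_pos"] if p0 is None else np.array(p0); r0=R.from_quat(s["eef_rot"]) if r0 is None else r0
    rv=(r0.inv()*rot).as_rotvec(); d=np.array(p)-p0
    if n is None: n=int(np.ceil(max(np.linalg.norm(d)/.036,np.linalg.norm(rv)/.11,1)))
    A=sum((r0*R.from_rotvec(rv*k/n)).as_matrix() for k in range(n))
    print(n,"rows of",np.round(np.linalg.solve(A,d),4),np.round(rv/n,4))
E
python3 - <<'E'
from h import *
for n in("top0","scene0"):
    z=np.load(f"pics/{n}.npz");W=z["W"];im=z["im"].astype(int)
    m=(W[...,0]>.33)&(W[...,0]<.56)&(W[...,1]>.25)&(W[...,1]<.47)
    for nm,lo,hi in(("bar",.088,.112),("pan",.025,.042)):
        q=W[m&(W[...,2]>lo)&(W[...,2]<hi)]; rc=cv2.minAreaRect(q[:,:2].astype(np.float32))
        c=q[:,:2].mean(0);u=np.linalg.svd(q[:,:2]-c,full_matrices=False)[2][0];u*=-np.sign(u[0]);t=(q[:,:2]-c)@u
        print(n,nm,len(q),np.round(q.mean(0),4),"dir",np.degrees(np.arctan2(u[1],u[0])).round(1),"ends",np.round(c+u*t.min(),4),np.round(c+u*t.max(),4),"rect",np.round(rc[0],4),np.round(rc[1],3),rc[2])
plan([.578,-.122,.30],quat(.012))
E
```

```text
top0 bar 208 [0.4557 0.3611 0.0955] dir -161.1 ends [0.5048 0.3779] [0.4055 0.3439] rect [0.4551 0.361 ] [0.105 0.017] 19.260149002075195
top0 pan 257 [0.45   0.3609 0.0334] dir -164.2 ends [0.5043 0.3763] [0.381  0.3414] rect [0.4428 0.3586] [0.127 0.083] 19.91436004638672
scene0 bar 163 [0.4524 0.3613 0.096 ] dir -160.9 ends [0.5037 0.3791] [0.403  0.3442] rect [0.4534 0.3615] [0.107 0.014] 19.29147720336914
scene0 pan 155 [0.4511 0.3587 0.0335] dir -155.9 ends [0.5003 0.3807] [0.3845 0.3288] rect [0.4414 0.3574] [0.121 0.081] 18.638397216796875
18 rows of [ 0.0259 -0.0225 -0.0028] [-0.0001  0.      0.016 ]
```

```bash
python3 -m inch '-1 .026 -.0225 -.006 0 0 .016;-1 .026 -.0225 -.006 0 0 .016;-1 .026 -.0225 -.006 0 0 .016;-1 .026 -.0225 -.006 0 0 .016;-1 .026 -.0225 -.006 0 0 .016;-1 .026 -.0225 -.006 0 0 .016;-1 .026 -.0225 -.006 0 0 .016;-1 .026 -.0225 -.006 0 0 .016;-1 .026 -.0225 -.002 0 0 .016;-1 .026 -.0225 0 0 0 .016;-1 .026 -.0225 0 0 0 .016;-1 .026 -.0225 0 0 0 .016;-1 .026 -.0225 0 0 0 .016;-1 .026 -.0225 0 0 0 .016;-1 .026 -.0225 0 0 0 .016;-1 .026 -.0225 0 0 0 .016;-1 .026 -.0225 0 0 0 .016;-1 .026 -.0225 0 0 0 .016' 20; python3 - <<'E'
from h import *
plan([.573,-.122,.181],quat(.012)); s=get_state(); print(s["q"].round(2),s["opening"])
E
```

```text
clock: 1.6
tool_pos: [0.5797, -0.1207, 0.2994]
eef_rot: [1.0, 0.006, -0.001, -0.0]
contact_force: [0.5, -0.9, -0.5]
opening: 0.007
finger_force: 0.0
4 rows of [-0.0017  0.0003  0.0296] [-0.      0.0003  0.0001]
[ 0.19  0.59 -0.1   1.61  0.07  0.95 -1.5 ] 0.006736049705123048
```

```bash
python3 -m inch '-1 0 .001 .03 0 0 0;-1 -.002 0 .03 0 0 0;-1 0 0 .03 0 0 0;-1 0 0 .02 0 0 0;-1 0 0 .007 0 0 0;-1 0 0 0 0 0 0'; python3 - <<'E'
from h import *
# arc of TCP: back corner of the panel edge + 9 mm, tip 20 mm below corner
hx=.553
for f in np.linspace(.037,.77,9):
    c=np.array([hx-.178*np.sin(f)+.005*np.cos(f),.012+.178*np.cos(f)+.005*np.sin(f)]); print(round(f,2),np.round(c+[.009,-.02+.011],4))
E
```

```text
clock: 2.1
tool_pos: [0.5757, -0.1231, 0.1808]
eef_rot: [1.0, 0.006, -0.002, -0.0]
contact_force: [0.2, -0.4, 0.3]
opening: 0.006
finger_force: 0.0
0.04 [0.5604 0.1811]
0.13 [0.5441 0.1802]
0.22 [0.528  0.1778]
0.31 [0.5121 0.1739]
0.4 [0.4967 0.1687]
0.5 [0.4818 0.162 ]
0.59 [0.4676 0.154 ]
0.68 [0.4542 0.1447]
0.77 [0.4417 0.1343]
```

```bash
python3 -m inch '-1 -.008 0 0 0 0 0;-1 -.008 0 0 0 0 0;-1 -.008 0 .0005 0 0 0;-1 -.008 0 .001 0 0 0;-1 -.008 0 .001 0 0 0;-1 -.008 0 .0015 0 0 0;-1 -.008 0 .002 0 0 0;-1 -.008 0 .002 0 0 0;-1 -.008 0 .003 0 0 0;-1 -.008 0 .003 0 0 0;-1 -.008 0 .0035 0 0 0;-1 -.008 0 .004 0 0 0;-1 -.008 0 .004 0 0 0;-1 -.008 0 .005 0 0 0'
```

```text
clock: 3.27
tool_pos: [0.4643, -0.1246, 0.1517]
eef_rot: [1.0, 0.006, 0.0, -0.0]
contact_force: [1.7, 0.3, -0.5]
opening: 0.002
finger_force: 0.7
```

```bash
python3 -m inch '-1 -.006 0 .005 0 0 0;-1 -.006 0 .004 0 0 0;-1 -.005 0 .0045 0 0 0;-1 -.005 0 .004 0 0 0;-1 0 0 0 0 0 0'; python3 -m inch '-1 -.004 0 .002 0 0 0;-1 -.003 0 0 0 0 0;-1 0 0 0 0 0 0'
```

```text
clock: 3.68
tool_pos: [0.4573, -0.1252, 0.1404]
eef_rot: [1.0, 0.007, 0.017, 0.001]
contact_force: [13.3, 1.9, 43.6]
opening: 0.007
finger_force: 19.7
clock: 3.93
tool_pos: [0.457, -0.1253, 0.1403]
eef_rot: [1.0, 0.008, 0.024, 0.002]
contact_force: [19.6, 3.9, 55.3]
opening: 0.001
finger_force: 25.9
```

```bash
python3 -m inch '-1 .004 0 -.008 0 0 0;-1 0 0 -.015 0 0 0;-1 0 0 -.025 0 0 0;-1 0 0 -.04 0 0 0;-1 0 .02 -.04 0 0 0;-1 0 .02 -.035 0 0 0;-1 0 -.03 -.02 0 0 0;-1 0 -.03 0 0 0 0;-1 0 -.04 0 0 0 0;-1 0 -.04 0 0 0 0'; python3 - <<'E'
from h import *
im,W=shot("scene","scene1")
m=(W[...,0]>.38)&(W[...,0]<.52)&(W[...,1]>-.21)&(W[...,1]<-.03)&(W[...,2]>.08)&(W[...,2]<.2)
q=W[m]; print(len(q)); 
if len(q): t=q[q[:,2]>q[:,2].max()-.01]; print(q[:,2].max(),t.mean(0).round(4))
plan([.447,.3586,.22],quat(np.radians(19)))
E
```

```text
clock: 4.77
tool_pos: [0.4372, -0.0233, 0.3126]
eef_rot: [1.0, 0.005, -0.001, 0.0]
contact_force: [1.3, 0.6, -0.5]
opening: 0.004
finger_force: 0.0
95
0.15285721325335763 [ 0.4426 -0.1009  0.1461]
11 rows of [ 0.0064 -0.0333  0.0085] [-0.0005  0.0001 -0.0279]
```

View pics/scene1.png

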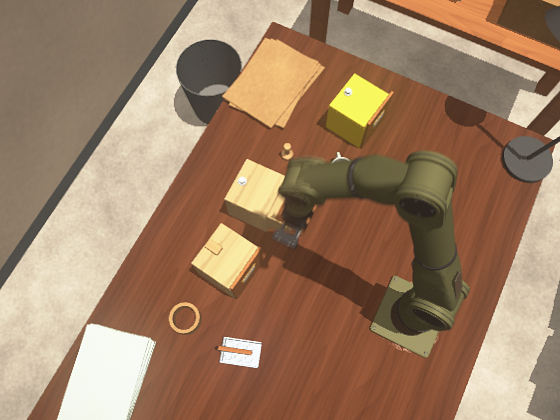

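The scene view shows the arm hiding the plug bin at about (290,215), and the other objects are unmoved. I go on to the scoop and check the bin from the top camera there.

```bash
python3 -m inch '0 .006 -.0333 .0085 0 0 -.028;0 .006 -.0333 .0085 0 0 -.028;0 .006 -.0333 .0085 0 0 -.028;0 .006 -.0333 .0085 0 0 -.028;0 .006 -.0333 .0085 0 0 -.028;0 .006 -.0333 .0085 0 0 -.028;0 .006 -.0333 .0085 0 0 -.028;0 .006 -.0333 .0085 0 0 -.028;0 .006 -.0333 .0085 0 0 -.028;0 .006 -.0333 .0085 0 0 -.028;0 .006 -.0333 .0085 0 0 -.028'; python3 - <<'E'
from h import *
im,W=shot("top","top1")
m=(W[...,0]>.38)&(W[...,0]<.52)&(W[...,1]>-.21)&(W[...,1]<-.03)&(W[...,2]>.12)&(W[...,2]<.2)
q=W[m]; print(len(q)); 
if len(q): t=q[q[:,2]>q[:,2].max()-.006]; print(q[:,2].max(),t.mean(0).round(4),t[:,0].min(),t[:,1].min(),t[:,1].max())
m=(W[...,0]>.48)&(W[...,0]<.56)&(W[...,1]>.06)&(W[...,1]<.2)&(W[...,2]>.168)&(W[...,2]<.2); print("block edge",W[m].mean(0))
print(get_state()["q"].round(2))
plan([.447,.3586,.077],quat(np.radians(19)))
E
```

```text
clock: 5.73
tool_pos: [0.447, 0.3471, 0.2179]
eef_rot: [0.987, 0.16, -0.001, 0.001]
contact_force: [0.9, 0.5, -0.3]
opening: 0.502
finger_force: 0.0
719
0.1519057619328156 [ 0.4334 -0.1144  0.1475] 0.4288591462939813 -0.18132278034425026 -0.04809395016608297
block edge [0.52795195 0.12910812 0.1862373 ]
[-0.63  0.66 -0.21  1.77  0.18  0.73 -2.17]
4 rows of [ 0.001  -0.0002  0.0349] [-0.0016  0.0007  0.0003]
```

```bash
python3 -m inch '0 .001 0 .035 0 0 0;0 .001 0 .035 0 0 0;0 .001 0 .035 0 0 0;0 .001 0 .028 0 0 0;0 0 0 .006 0 0 0;0 0 0 0 0 0 0' 50; python3 - <<'E'
from h import *
plan([.447,.3586,.077],quat(np.radians(19)))
E
```

```text
clock: 6.28
tool_pos: [0.4502, 0.3462, 0.0783]
eef_rot: [0.987, 0.16, -0.003, 0.002]
contact_force: [0.0, 0.0, 0.9]
opening: 0.499
finger_force: 0.0
1 rows of [ 0.0009 -0.0128  0.0012] [ 0.0027  0.0058 -0.0107]
```

```bash
python3 -m inch '0 0 -.0126 0 0 0 -.01;0 0 0 0 0 0 0;0 0 0 0 0 0 0'; python3 - <<'E'
from h import *
s=get_state(); print(s["clock"],s["tool_pos"],s["eef_rot"],s["contact_force"],s["qd"].round(3),s["q"].round(3))
plan([.447,.3586,.077],quat(np.radians(19)))
E
```

```text
clock: 6.53
tool_pos: [0.4482, 0.3625, 0.0824]
eef_rot: [0.986, 0.166, 0.001, -0.002]
contact_force: [-0.1, -1.2, 0.6]
opening: 0.5
finger_force: 0.0
6.5333 [0.44817964 0.36247401 0.08236936] [ 0.98617792  0.16567702  0.00134058 -0.00155847] [-0.08988832 -1.15547792  0.64678246] [ 0.012 -0.001  0.022  0.015  0.005 -0.    -0.001] [-0.679  0.869 -0.139  1.84   0.245  0.445 -2.228]
1 rows of [-0.0024  0.0033  0.0054] [-0.0026 -0.0032  0.0013]
```

```bash
python3 -m inch '0 -.002 .002 .004 0 0 0;0 0 0 0 0 0 0;0 0 0 0 0 0 0'; python3 -m inch '-1 0 0 0 0 0 0;-1 0 0 0 0 0 0;-1 0 0 0 0 0 0;-1 0 0 0 0 0 0;-1 0 0 0 0 0 0;-1 0 0 0 0 0 0' 55
```

```text
clock: 6.78
tool_pos: [0.4469, 0.3569, 0.0768]
eef_rot: [0.986, 0.164, 0.0, 0.0]
contact_force: [0.0, 0.3, 0.2]
opening: 0.499
finger_force: 0.0
clock: 7.28
tool_pos: [0.4467, 0.3579, 0.0764]
eef_rot: [0.986, 0.165, -0.0, -0.0]
contact_force: [-0.1, 1.8, -1.8]
opening: 0.149
finger_force: 55.0
```

```bash
python3 -m inch '-1 0 0 -.01 0 0 0;-1 0 0 -.02 0 0 0;-1 0 0 -.03 0 -.05 0;-1 0 0 -.035 0 -.05 0;-1 0 0 -.035 0 -.05 0;-1 0 0 -.035 0 -.05 0;-1 0 0 -.035 0 0 0;-1 0 0 -.035 0 0 0;-1 0 0 -.03 0 0 0;-1 0 0 -.015 0 0 0;-1 0 0 -.005 0 0 0'; python3 - <<'E'
from h import *
for n in (20,24): plan([.59,-.122,.36],quat(.012,-.2),n)
s=get_state();print(s["contact_force"])
im,W=shot("top","top2"); cv2.imwrite("pics/top2c.png",cv2.resize(im[120:320,40:340],(750,500))[...,::-1])
E
```

```text
clock: 8.2
tool_pos: [0.4804, 0.3692, 0.3617]
eef_rot: [0.982, 0.164, -0.096, 0.015]
contact_force: [-0.4, -0.5, -4.1]
opening: 0.155
finger_force: 55.0
20 rows of [ 0.001   0.0252 -0.0001] [ 0.003  -0.0003  0.0156]
24 rows of [ 0.0009  0.021  -0.0001] [ 0.0025 -0.0002  0.013 ]
[-0.39925129 -0.50998872 -4.07844331]
```

View pics/top2c.png

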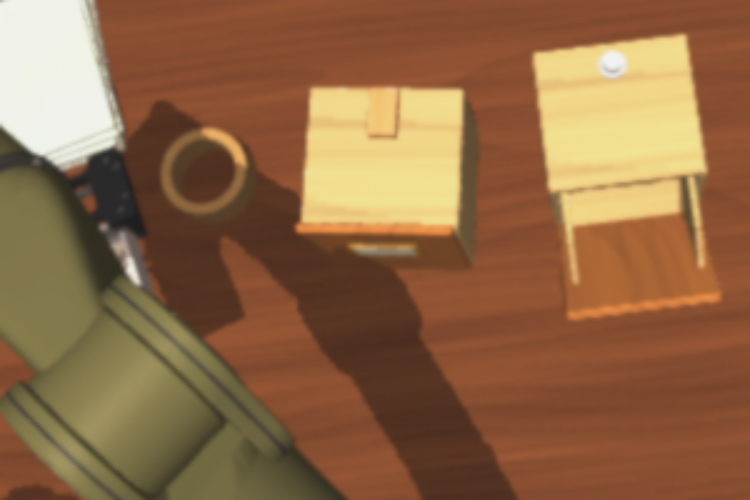

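The crop shows the plug bin wide open at crop pixel (630,240), the block bin still shut, and the scoop lifted at the left with the arm over it. Next is the transport.

```bash
python3 -m inch '-1 0 .008 0 .002 0 .004;-1 0 .016 0 .002 0 .01;-1 .001 .024 0 .003 0 .016;-1 .001 .028 0 .003 0 .017;-1 .001 .03 0 .004 0 .018;-1 .001 .03 0 .004 0 .018;-1 .001 .03 0 .004 0 .018;-1 .001 .03 0 .004 0 .018;-1 .001 .03 0 .004 0 .018;-1 .001 .03 0 .003 0 .018;-1 .001 .03 0 .003 0 .018;-1 .001 .03 0 .003 0 .018;-1 .001 .03 0 .003 0 .018;-1 .001 .03 0 .003 0 .018;-1 .001 .03 0 .003 0 .018;-1 .001 .03 0 .003 0 .018;-1 .001 .028 0 .003 0 .018;-1 .001 .024 0 .003 0 .015;-1 .001 .015 0 .002 0 .008;-1 .001 .007 0 .001 0 .004'; python3 - <<'E'
from h import *
s=get_state();print(s["q"].round(2),s["contact_force"].round(1))
def tcp(th,mx,mz,y=-.122):
    c,sn=np.cos(th),np.sin(th)
    return [mx+(.065*c-.077*sn),y,mz+.065*sn+.077*c]
P=[]
r0=None;p0=None
for deg,mx,mz in((20,.53,.21),(45,.525,.19),(70,.52,.18)):
    t=np.radians(deg); print(deg,np.round(tcp(t,mx,mz),4)); plan(tcp(t,mx,mz),quat(.012,t),None,p0,r0); p0=tcp(t,mx,mz); r0=quat(.012,t)
E
```

```text
clock: 9.92
tool_pos: [0.5867, -0.1325, 0.3534]
eef_rot: [0.995, 0.005, -0.102, 0.003]
contact_force: [0.3, -1.5, -4.1]
opening: 0.151
finger_force: 55.0
[ 0.2   0.66 -0.14  1.3   0.11  1.39 -1.51] [ 0.3 -1.5 -4.1]
20 [ 0.5647 -0.122   0.3046]
6 rows of [-0.0039 -0.0018  0.0081] [ 0.0008  0.0921 -0.0001]
45 [ 0.5165 -0.122   0.2904]
4 rows of [-0.0123 -0.0001 -0.0028] [ 0.      0.1091 -0.    ]
70 [ 0.4699 -0.122   0.2674]
4 rows of [-0.0115 -0.0001 -0.0062] [-0.      0.1091  0.    ]
```

```bash
python3 - <<'E'
import numpy as np
from scipy.optimize import least_squares
D=[(.59,1.61,.95,.592,.299),(.66,1.77,.73,.565,.218),(.869,1.84,.445,.576,.082),(.66,1.30,1.39,.601,.353),(.69,1.566,.902,.6245,.249)]
def fk(L,a,b,c):
    h,l1,l2,l3=L; s=a+b+c
    return np.array([l1*np.sin(a)+l2*np.sin(a+b)+l3*np.sin(s),h+l1*np.cos(a)+l2*np.cos(a+b)+l3*np.cos(s)])
s=least_squares(lambda L:np.concatenate([fk(L,*d[:3])-d[3:] for d in D]),[.35,.4,.4,.25]);print(s.x,np.abs(s.fun).max())
h,l1,l2,l3=s.x
for th,x,z in((20,.5647,.3046),(45,.5165,.2904),(55,.498,.282),(60,.489,.277),(65,.48,.272),(70,.4699,.2674)):
    t=np.radians(th);rr=np.hypot(x,.122);w=np.array([rr-l3*np.sin(t),z+l3*np.cos(t)-h]);d=np.hypot(*w)
    b=np.pi-np.arccos((l1**2+l2**2-d*d)/2/l1/l2); a=np.arctan2(w[0],w[1])-np.arctan2(l2*np.sin(b),l1+l2*np.cos(b))
    print(th,np.round([a,b,np.pi-t-a-b],2))
E
```

```text
[0.34285651 0.57093478 0.34219909 0.3176143 ] 0.002673577454732956
20 [0.44 1.98 0.37]
45 [ 0.46  2.53 -0.64]
55 [ 0.67  2.77 -1.26]
60 [ 0.89  2.93 -1.73]
65 [nan nan nan]
70 [nan nan nan]<stdin>:11: RuntimeWarning: invalid value encountered in arccos
```

```bash
python3 - <<'E'
import numpy as np
h,l1,l2,l3=.343,.571,.342,.3176
def chk(yaw,th,mx,my,mz):
    f=np.array([np.cos(yaw),np.sin(yaw),0]);u=np.array([0,0,1]);c,s=np.cos(th),np.sin(th)
    m=np.array([mx,my,mz]); tcp=m-f*(.065*c-.077*s)+u*(.065*s+.077*c)
    tz=-s*f-c*u; w=tcp-l3*tz-[0,0,h]; rr=np.hypot(w[0],w[1]); d=np.hypot(rr,w[2])
    if d>l1+l2: return None
    b=np.pi-np.arccos((l1**2+l2**2-d*d)/2/l1/l2); a=np.arctan2(rr,w[2])-np.arctan2(l2*np.sin(b),l1+l2*np.cos(b))
    az=np.arctan2(w[1],w[0]); e=np.array([np.cos(az),np.sin(az),0])
    fa=np.sin(a+b)*e+np.cos(a+b)*u; q6=np.arccos(fa@tz)
    n=np.cross(fa,[-np.sin(az),np.cos(az),0]); q5=np.arctan2(tz@[-np.sin(az),np.cos(az),0],tz@(n if n[2]<0 else -n))
    return np.round([az,a,b,q5,q6],2), tcp.round(3)
for yaw in (0,30,60,90,-30,-60,-90):
  for th in (45,55,65):
    y=np.radians(yaw); print(yaw,th,chk(y,np.radians(th),.495-.035*np.cos(y),-.122-.035*np.sin(y),.165))
E
```

```text
0 45 (array([-0.17,  0.88,  1.38, -0.12,  1.66]), array([ 0.468, -0.122,  0.265]))
0 55 (array([-0.16,  1.  ,  1.21, -0.14,  1.88]), array([ 0.486, -0.122,  0.262]))
0 65 (array([-0.15,  1.13,  1.04, -0.16,  2.09]), array([ 0.502, -0.122,  0.256]))
30 45 (array([-0.03,  0.83,  1.51, -0.38,  1.51]), array([ 0.472, -0.135,  0.265]))
30 55 (array([ 0.  ,  0.94,  1.38, -0.42,  1.7 ]), array([ 0.487, -0.127,  0.262]))
30 65 (array([ 0.03,  1.06,  1.25, -0.46,  1.88]), array([ 0.501, -0.118,  0.256]))
60 45 (array([ 0.08,  0.75,  1.74, -0.66,  1.25]), array([ 0.482, -0.145,  0.265]))
60 55 (array([ 0.15,  0.85,  1.67, -0.7 ,  1.41]), array([ 0.49 , -0.13 ,  0.262]))
60 65 (array([ 0.21,  0.95,  1.6 , -0.74,  1.56]), array([ 0.499, -0.116,  0.256]))
90 45 (array([ 0.15,  0.65,  2.02, -1.04,  0.95]), array([ 0.495, -0.149,  0.265]))
90 55 (array([ 0.25,  0.74,  2.02, -1.1 ,  1.09]), array([ 0.495, -0.131,  0.262]))
90 65 (array([ 0.34,  0.85,  2.01, -1.13,  1.24]), array([ 0.495, -0.115,  0.256]))
-30 45 (array([-0.32,  0.88,  1.39,  0.14,  1.65]), array([ 0.472, -0.109,  0.265]))
-30 55 (array([-0.33,  1.  ,  1.22,  0.16,  1.87]), array([ 0.487, -0.117,  0.262]))
-30 65 (array([-0.34,  1.13,  1.05,  0.19,  2.08]), array([ 0.501, -0.126,  0.256]))
-60 45 (array([-0.46,  0.82,  1.53,  0.4 ,  1.49]), array([ 0.482, -0.099,  0.265]))
-60 55 (array([-0.5 ,  0.94,  1.4 ,  0.44,  1.68]), array([ 0.49 , -0.114,  0.262]))
-60 65 (array([-0.53,  1.05,  1.27,  0.49,  1.86]), array([ 0.499, -0.128,  0.256]))
-90 45 (array([-0.57,  0.74,  1.76,  0.68,  1.23]), array([ 0.495, -0.095,  0.265]))
-90 55 (array([-0.65,  0.84,  1.7 ,  0.73,  1.38]), array([ 0.495, -0.113,  0.262]))
-90 65 (array([-0.7 ,  0.94,  1.63,  0.77,  1.53]), array([ 0.495, -0.129,  0.256]))
```

```bash
python3 - <<'E'
from h import *
s=get_state();p0=s["tool_pos"];r0=R.from_quat(s["eef_rot"]);p=np.array([.42,-.122,.32])
rel=(r0.inv()*quat(np.pi+.012,-.2)); v=rel.as_rotvec(); a=np.linalg.norm(v)
print(v)
if v[2]>0: v=v/a*(a-2*np.pi)
n=28;A=sum((r0*R.from_rotvec(v*k/n)).as_matrix() for k in range(n));d=np.linalg.solve(A,p-p0);print(d.round(4),(v/n).round(4))
for k in range(0,29,7): print((p0+sum([(r0*R.from_rotvec(v*j/n)).as_matrix()@d for j in range(k)],np.zeros(3))).round(3))
E
```

```text
[ 0.62960249 -0.00747003  3.07694074]
[ 0.0004 -0.0094  0.0011] [-0.0225  0.0003 -0.11  ]
[ 0.587 -0.133  0.353]
[ 0.566 -0.072  0.345]
[ 0.509 -0.044  0.337]
[ 0.448 -0.065  0.328]
[ 0.42  -0.122  0.32 ]
```

```bash
python3 -m inch '-1 0 -.0094 .001 -.0225 0 -.11;-1 0 -.0094 .001 -.0225 0 -.11;-1 0 -.0094 .001 -.0225 0 -.11;-1 0 -.0094 .001 -.0225 0 -.11;-1 0 -.0094 .001 -.0225 0 -.11;-1 0 -.0094 .001 -.0225 0 -.11;-1 0 -.0094 .001 -.0225 0 -.11;-1 0 -.0094 .001 -.0225 0 -.11;-1 0 -.0094 .001 -.0225 0 -.11;-1 0 -.0094 .001 -.0225 0 -.11;-1 0 -.0094 .001 -.0225 0 -.11;-1 0 -.0094 .001 -.0225 0 -.11;-1 0 -.0094 .001 -.0225 0 -.11;-1 0 -.0094 .001 -.0225 0 -.11'; python3 -m inch '-1 0 -.0094 .001 -.0225 0 -.11;-1 0 -.0094 .001 -.0225 0 -.11;-1 0 -.0094 .001 -.0225 0 -.11;-1 0 -.0094 .001 -.0225 0 -.11;-1 0 -.0094 .001 -.0225 0 -.11;-1 0 -.0094 .001 -.0225 0 -.11;-1 0 -.0094 .001 -.0225 0 -.11;-1 0 -.0094 .001 -.0225 0 -.11;-1 0 -.0094 .001 -.0225 0 -.11;-1 0 -.0094 .001 -.0225 0 -.11;-1 0 -.0094 .001 -.0225 0 -.11;-1 0 -.0094 .001 -.0225 0 -.11;-1 0 -.0094 .001 -.0225 0 -.11;-1 0 -.0094 .001 -.0225 0 -.11;-1 0 0 0 0 0 0;-1 0 0 0 0 0 0'; python3 - <<'E'
from h import *
s=get_state();print(s["q"].round(2),s["contact_force"].round(1),R.from_quat(s["eef_rot"]).as_matrix().round(2))
im,W=shot("scene","scene3")
# pixel of tool for cropping
cv2.imwrite("pics/scene3c.png",cv2.resize(im[130:290,190:390],(750,600))[...,::-1])
E
```

```text
clock: 11.08
tool_pos: [0.5047, -0.041, 0.3402]
eef_rot: [0.694, 0.713, -0.071, 0.073]
contact_force: [-0.6, 0.2, -3.3]
opening: 0.15
finger_force: 55.0
clock: 12.42
tool_pos: [0.42, -0.1252, 0.3266]
eef_rot: [-0.007, 0.995, 0.0, 0.101]
contact_force: [0.2, 0.7, -2.6]
opening: 0.152
finger_force: 55.0
[ 0.97  0.4  -1.06  2.12  0.56  0.68  1.16] [ 0.2  0.7 -2.6] [[-0.98 -0.01  0.2 ]
 [-0.01  1.    0.  ]
 [-0.2  -0.   -0.98]]
```

View pics/scene3c.png

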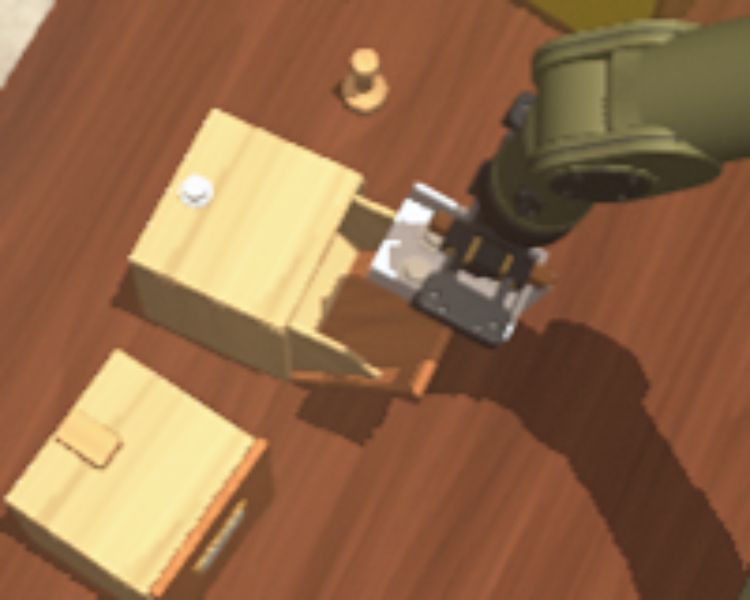

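The crop shows the scoop at (450,270) held over the bin's open front with its mouth towards the unit, and the bin interior is clear. Next I plan the tipping.

```bash
python3 - <<'E'
from h import *
p0=r0=None
for deg,mx,mz in((20,.472,.185),(40,.47,.172),(62,.468,.172)):
    th=np.radians(deg);c,s=np.cos(th),np.sin(th)
    p=[mx-(.065*c-.077*s),-.122,mz+.065*s+.077*c]; rr=quat(np.pi+.012,th); print(deg,np.round(p,3)); plan(p,rr,{20:6,40:6,62:9}[deg],p0,r0); p0,r0=p,rr
E
```

```text
20 [ 0.437 -0.122  0.28 ]
6 rows of [-0.0031  0.0004  0.0079] [-0.0003  0.092   0.0008]
40 [ 0.47  -0.122  0.273]
6 rows of [-0.0053 -0.0001 -0.0016] [0.     0.0582 0.    ]
62 [ 0.505 -0.122  0.266]
9 rows of [-0.0032 -0.     -0.0025] [0.     0.0427 0.    ]
```

```bash
python3 -m inch '-1 -.003 0 .008 0 .092 0;-1 -.003 0 .008 0 .092 0;-1 -.003 0 .008 0 .092 0;-1 -.003 .001 .008 0 .092 0;-1 -.003 .001 .008 0 .092 .002;-1 -.003 .001 .008 0 .092 .002;-1 0 0 0 0 0 0'; python3 - <<'E'
from h import *
s=get_state();print(s["q"].round(2),s["contact_force"].round(1));Rm=R.from_quat(s["eef_rot"]).as_matrix()
print("mouth",s["tool_pos"]+Rm@[-.065,0,.077],"z",Rm[:,2].round(3))
p0=r0=None
for deg,mx,mz in((40,.47,.172),(62,.468,.172)):
    th=np.radians(deg);c,s=np.cos(th),np.sin(th)
    p=[mx-(.065*c-.077*s),-.122,mz+.065*s+.077*c]; rr=quat(np.pi+.012,th); print(deg,np.round(p,3)); plan(p,rr,{20:6,40:6,62:9}[deg],p0,r0); p0,r0=p,rr
E
```

```text
clock: 13.05
tool_pos: [0.44, -0.1195, 0.2768]
eef_rot: [-0.008, 0.985, -0.002, -0.174]
contact_force: [1.3, 0.1, -4.1]
opening: 0.155
finger_force: 55.0
[ 0.63  0.72 -0.9   1.73  0.49  1.33  1.15] [ 1.3  0.1 -4.1]
mouth [ 0.47453782 -0.11914056  0.18211221] z [-0.344 -0.007 -0.939]
40 [ 0.47  -0.122  0.273]
6 rows of [-0.0047 -0.0005 -0.0018] [-0.0006  0.0579  0.0004]
62 [ 0.505 -0.122  0.266]
9 rows of [-0.0032 -0.     -0.0025] [0.     0.0427 0.    ]
```

```bash
python3 -m inch '-1 -.0047 -.0005 -.0018 0 .058 0;-1 -.0047 -.0005 -.0018 0 .058 0;-1 -.0047 -.0005 -.0018 0 .058 0;-1 -.0047 -.0005 -.0018 0 .058 0;-1 -.0047 -.0005 -.0018 0 .058 0;-1 -.0047 -.0005 -.0018 0 .058 0;-1 -.0032 0 -.0025 0 .043 0;-1 -.0032 0 -.0025 0 .043 0;-1 -.0032 0 -.0025 0 .043 0;-1 -.0032 0 -.0025 0 .043 0;-1 -.0032 0 -.0025 0 .043 0;-1 -.0032 0 -.0025 0 .043 0;-1 -.0032 0 -.0025 0 .043 0;-1 -.0032 0 -.0025 0 .043 0;-1 -.0032 0 -.0025 0 .043 0;-1 0 0 0 0 0 0;-1 0 0 0 0 0 0;-1 0 0 0 0 0 0;-1 0 0 0 0 0 0'; python3 - <<'E'
from h import *
s=get_state();print(s["q"].round(2),s["contact_force"].round(1));Rm=R.from_quat(s["eef_rot"]).as_matrix()
print("mouth",s["tool_pos"]+Rm@[-.065,0,.077],"z",Rm[:,2].round(3))
E
```

```text
clock: 14.63
tool_pos: [0.5008, -0.1231, 0.268]
eef_rot: [-0.007, 0.861, -0.004, -0.509]
contact_force: [0.1, -0.1, -3.5]
opening: 0.153
finger_force: 55.0
[ 0.2   1.09 -0.28  1.07  0.22  2.09  1.5 ] [ 0.1 -0.1 -3.5]
mouth [ 0.4646318  -0.12367147  0.17393436] z [-0.876 -0.014 -0.482]
```

```bash
python3 - <<'E'
from h import *
im,W=shot("scene","s4"); im2,_=shot("top","t4")
cv2.imwrite("pics/c4.png",np.hstack([cv2.resize(im[150:250,210:330],(420,350)),cv2.resize(im2[150:240,240:340],(380,350))])[...,::-1])
E
```

```text
(no output)
```

View pics/c4.png

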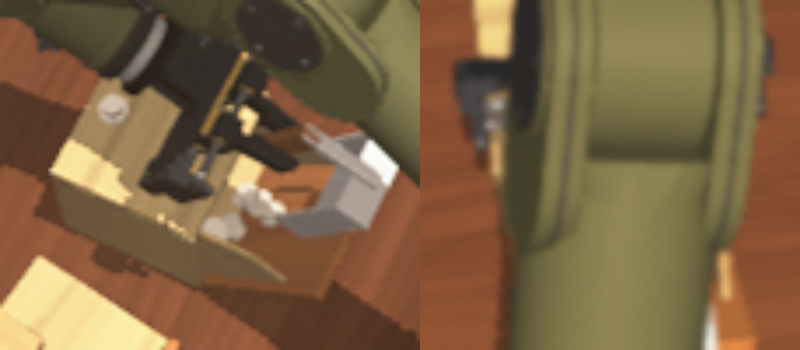

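The crop shows several white plugs in the bin at (225,228) and (262,205), and the scoop's mouth over the opening at (285,220). I shake lightly, then un-tip and check that the pan is empty.

```bash
python3 -m inch '-1 .012 0 0 0 0 0;-1 -.012 0 0 0 0 0;-1 .012 0 0 0 0 0;-1 -.012 0 0 0 0 0;-1 .012 0 0 0 0 0;-1 -.012 0 0 0 0 0;-1 0 0 0 0 0 0;-1 0 0 0 0 0 0'; python3 - <<'E'
from h import *
plan([.43,-.122,.34],quat(np.pi+.012,0),10); print(get_state()["q"].round(2))
E
```

```text
clock: 15.4
tool_pos: [0.5006, -0.124, 0.2667]
eef_rot: [-0.006, 0.86, -0.005, -0.511]
contact_force: [-0.6, 0.9, -2.8]
opening: 0.15
finger_force: 55.0
10 rows of [ 0.0104  0.0003 -0.0023] [-0.0004 -0.1072  0.0002]
[ 0.19  1.09 -0.26  1.07  0.21  2.08  1.51]
```

```bash
python3 -m inch '-1 .0104 0 -.0023 0 -.107 0;-1 .0104 0 -.0023 0 -.107 0;-1 .0104 0 -.0023 0 -.107 0;-1 .0104 0 -.0023 0 -.107 0;-1 .0104 0 -.0023 0 -.107 0;-1 .0104 0 -.0023 0 -.107 0;-1 .0104 0 -.0023 0 -.107 0;-1 .0104 0 -.0023 0 -.107 0;-1 .0104 0 -.0023 0 -.107 0;-1 .0104 0 -.0023 0 -.107 0;-1 0 .01 0 0 0 0;-1 0 .025 0 0 0 0;-1 0 .03 0 0 0 0;-1 0 .03 0 0 0 0;-1 0 .03 0 0 0 0;-1 0 .03 0 0 0 0;-1 0 .03 0 0 0 0;-1 0 .03 0 0 0 0;-1 0 .03 0 0 0 0;-1 0 .03 0 0 0 0' ; python3 -m inch '-1 0 .03 0 0 0 0;-1 0 .03 0 0 0 0;-1 0 .03 0 0 0 0;-1 0 .03 0 0 0 0;-1 0 .01 0 0 0 0;-1 0 0 0 0 0 0;-1 0 0 0 0 0 0'; python3 - <<'E'
from h import *
print(get_state()["q"].round(2)); plan([.43,.3,.08],quat(np.pi+.012))
im,W=shot("scene","s5"); im2,_=shot("top","t5")
cv2.imwrite("pics/c5.png",np.hstack([cv2.resize(im[160:320,180:300],(390,520)),cv2.resize(im2[130:240,240:340],(400,520)) if 0 else cv2.resize(im2[130:270,90:340],(410,520))])[...,::-1])
E
```

```text
clock: 17.07
tool_pos: [0.4248, 0.1507, 0.3399]
eef_rot: [-0.008, 1.0, -0.003, -0.002]
contact_force: [1.4, 1.4, -2.9]
opening: 0.149
finger_force: 55.0
clock: 17.65
tool_pos: [0.4234, 0.2789, 0.3392]
eef_rot: [-0.008, 1.0, -0.003, -0.002]
contact_force: [0.4, -1.3, -3.0]
opening: 0.149
finger_force: 55.0
[-0.36  0.45 -0.48  1.78  0.25  0.98  0.65]
8 rows of [-0.0009  0.0027  0.0324] [-0.0007 -0.0004  0.0006]
```

View pics/c5.png

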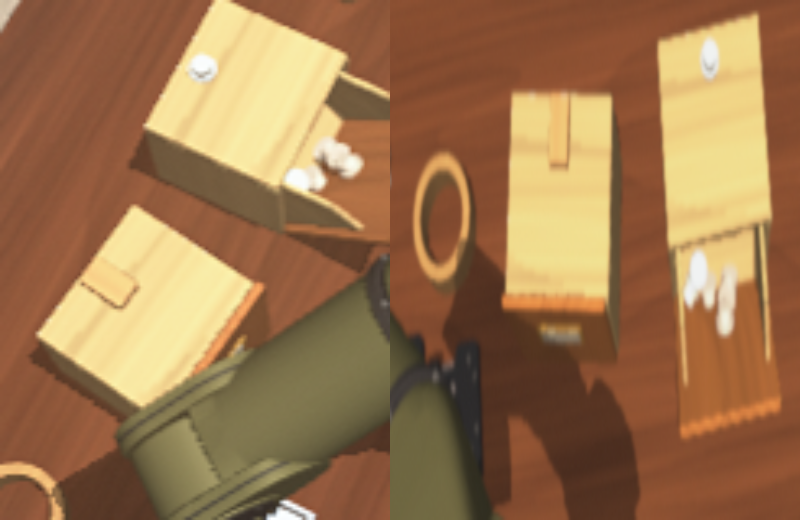

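The crops show the plugs lying low in the bin at (300,178) and (335,155) in the left view. There seem to be five or six, some overlapping. I put the scoop down and then check that the pan is empty.

```bash
python3 -m inch '-1 0 .003 .02 0 0 0;-1 0 .003 .033 0 0 0;-1 0 .003 .033 0 0 0;-1 0 .003 .033 0 0 0;-1 0 .003 .033 0 0 0;-1 0 .003 .033 0 0 0;-1 0 .003 .033 0 0 0;-1 0 0 .02 0 0 0;-1 0 0 .01 0 0 0;-1 0 0 0 0 0 0;-1 0 0 0 0 0 0'; python3 -m inch '-1 0 0 .004 0 0 0;-1 0 0 .003 0 0 0;-1 0 0 .003 0 0 0;-1 0 0 0 0 0 0;-1 0 0 0 0 0 0'
```

```text
clock: 18.67
tool_pos: [0.424, 0.2994, 0.0922]
eef_rot: [-0.007, 1.0, -0.002, -0.0]
contact_force: [0.3, -0.0, -1.6]
opening: 0.15
finger_force: 55.0
clock: 19.08
tool_pos: [0.4235, 0.3002, 0.0819]
eef_rot: [-0.008, 1.0, -0.001, -0.001]
contact_force: [0.3, -0.3, -3.4]
opening: 0.154
finger_force: 55.0
```

```bash
python3 -m inch '-1 0 0 .002 0 0 0;-1 0 0 .002 0 0 0;-1 0 0 .002 0 0 0;-1 0 0 0 0 0 0'
```

```text
clock: 19.42
tool_pos: [0.4235, 0.2998, 0.0763]
eef_rot: [-0.008, 1.0, -0.002, -0.0]
contact_force: [-0.7, -1.6, 5.2]
opening: 0.146
finger_force: 55.0
```

```bash
python3 -m inch '-.3 0 0 0 0 0 0;-.3 0 0 0 0 0 0;-.1 0 0 0 0 0 0;-.1 0 0 0 0 0 0;0 0 0 -.02 0 0 0;0 0 0 -.035 0 0 0;0 0 0 -.04 0 0 0;0 0 0 -.04 0 0 0;0 0 0 -.04 0 0 0;0 0 0 -.04 0 0 0;-1 0 -.035 -.02 0 0 0;-1 0 -.035 0 0 0 0;-1 0 -.035 0 0 0 0;-1 0 -.035 0 0 0 0;-1 0 -.035 0 0 0 0;-1 0 -.035 0 0 0 0;-1 0 -.035 0 0 0 0;-1 0 -.035 0 0 0 0;-1 0 -.03 0 0 0 0;-1 0 0 0 0 0 0' 20; python3 - <<'E'
from h import *
im,W=shot("scene","s6"); im2,W2=shot("top","t6")
cv2.imwrite("pics/c6.png",np.hstack([cv2.resize(im[310:400,190:290],(400,360)),cv2.resize(im2[210:310,90:190],(400,360))])[...,::-1])
# panel edge
m=(W2[...,0]>.38)&(W2[...,0]<.5)&(abs(W2[...,1]+.122)<.07)&(W2[...,2]>.13)&(W2[...,2]<.16);print("edge",m.sum(),W2[m].mean(0) if m.any() else 0)
print(get_state()["q"].round(2))
# target: in front of panel, tool closed
plan([.39,-.122,.26],quat(np.pi+.012)); plan([.39,-.122,.13],quat(np.pi+.012))
E
```

```text
clock: 21.08
tool_pos: [0.4277, -0.016, 0.311]
eef_rot: [-0.003, 1.0, -0.003, -0.002]
contact_force: [-0.3, 0.3, 0.3]
opening: 0.007
finger_force: 0.0
edge 250 [ 0.43873982 -0.15191669  0.13948854]
[ 0.26  0.37 -0.49  2.03  0.24  0.8   1.21]
4 rows of [ 0.0099 -0.0278  0.0129] [-0.0007 -0.0004  0.0001]
7 rows of [ 0.0057 -0.0159  0.0259] [-0.0004 -0.0002  0.0001]
```

View pics/c6.png

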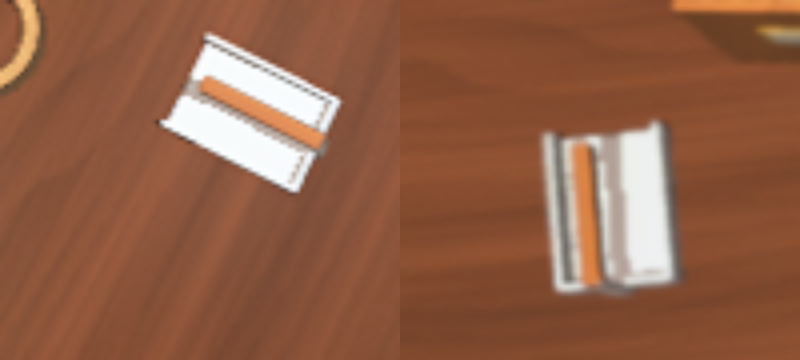

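The crops show the scoop standing upright and empty on the bench at (255,115) in the left half. Next I push the bin shut.

```bash
python3 -m inch '-1 .01 -.028 .013 0 0 0;-1 .01 -.028 .013 0 0 0;-1 .01 -.028 .013 0 0 0;-1 .01 -.026 .013 0 0 0;-1 0 0 .03 0 0 0;-1 0 0 .035 0 0 0;-1 0 0 .035 0 0 0;-1 0 0 .032 0 0 0;-1 0 0 0 0 0 0;-1 0 0 0 0 0 0'; python3 - <<'E'
import numpy as np
for f in np.linspace(.75,0,9): print(round(f,2),np.round([.553-.178*np.sin(f)-.005*np.cos(f)-.009,.012+.178*np.cos(f)-.005*np.sin(f)-.019],4))
E
```

```text
clock: 22.02
tool_pos: [0.3897, -0.1186, 0.1271]
eef_rot: [-0.01, 1.0, -0.001, -0.002]
contact_force: [0.5, -0.3, 0.4]
opening: 0.004
finger_force: 0.0
0.75 [0.419  0.1198]
0.66 [0.4314 0.131 ]
0.56 [0.4448 0.1409]
0.47 [0.4591 0.1495]
0.38 [0.4742 0.1568]
0.28 [0.4898 0.1626]
0.19 [0.5059 0.1669]
0.09 [0.5224 0.1698]
0.0 [0.539 0.171]
```

```bash
python3 -m inch '-1 -.012 0 0 0 0 0;-1 -.012 0 0 0 0 0;-1 -.008 0 -.003 0 0 0;-1 -.008 0 -.005 0 0 0;-1 -.008 0 -.005 0 0 0;-1 -.008 0 -.005 0 0 0;-1 -.008 0 -.005 0 0 0;-1 -.008 0 -.004 0 0 0;-1 -.008 0 -.004 0 0 0;-1 -.008 0 -.003 0 0 0;-1 -.008 0 -.003 0 0 0;-1 -.008 0 -.003 0 0 0;-1 -.008 0 -.002 0 0 0;-1 -.008 0 -.001 0 0 0;-1 -.008 0 -.001 0 0 0'; python3 -m inch '-1 -.008 0 -.001 0 0 0;-1 -.006 0 0 0 0 0;-1 0 0 0 0 0 0'
```

```text
clock: 23.27
tool_pos: [0.5191, -0.1181, 0.1719]
eef_rot: [-0.008, 1.0, -0.001, -0.0]
contact_force: [-1.1, -0.7, 1.5]
opening: 0.007
finger_force: 0.6
clock: 23.52
tool_pos: [0.534, -0.1177, 0.1725]
eef_rot: [-0.008, 1.0, -0.001, 0.0]
contact_force: [-0.7, 0.7, -0.2]
opening: 0.004
finger_force: 0.0
```

```bash
python3 -m inch '-1 -.003 0 0 0 0 0;-1 -.003 0 0 0 0 0;-1 0 0 0 0 0 0'; python3 -m inch '-1 -.003 0 0 0 0 0;-1 -.003 0 0 0 0 0;-1 0 0 0 0 0 0'
```

```text
clock: 23.77
tool_pos: [0.5366, -0.1178, 0.1722]
eef_rot: [-0.008, 1.0, -0.001, -0.003]
contact_force: [-4.1, -0.0, 1.5]
opening: 0.004
finger_force: 1.7
clock: 24.02
tool_pos: [0.5367, -0.118, 0.1718]
eef_rot: [-0.008, 1.0, -0.002, -0.009]
contact_force: [-16.8, 0.5, 11.6]
opening: 0.004
finger_force: 8.0
```

```bash
python3 -m inch '-1 .01 0 0 0 0 0;-1 .03 0 0 0 0 0;-1 .03 0 -.02 0 0 0;-1 .02 .01 -.04 0 0 0;-1 0 .03 -.03 0 0 0;-1 0 .035 -.02 0 0 0;-1 0 .035 0 0 0 0;-1 0 .035 0 0 0 0;-1 0 0 0 0 0 0;-1 0 0 0 0 0 0'; python3 - <<'E'
from h import *
im,W=shot("scene","s7"); im2,W2=shot("top","t7")
for w,n in((W,"scene"),(W2,"top")):
  for nm,x,y in(("plug",.55,-.122),("block",.53,.133)):
    m=(abs(w[...,0]-x)<.04)&(abs(w[...,1]-y)<.07)&(w[...,2]>.17)&(w[...,2]<.2);print(n,nm,m.sum(),w[m].mean(0).round(4) if m.any() else 0)
cv2.imwrite("pics/c7.png",np.hstack([im[60:400,100:440],cv2.resize(im2[120:300,80:420],(450,340))])[...,::-1])
E
```

```text
clock: 24.85
tool_pos: [0.4543, 0.0271, 0.2787]
eef_rot: [-0.01, 1.0, -0.001, 0.0]
contact_force: [0.5, -0.2, -0.9]
opening: 0.007
finger_force: 0.0
scene plug 8 [ 0.561  -0.1693  0.1852]
scene block 193 [0.5304 0.1348 0.1881]
top plug 323 [ 0.5501 -0.1224  0.1864]
top block 116 [0.5345 0.1778 0.188 ]
```

View pics/c7.png

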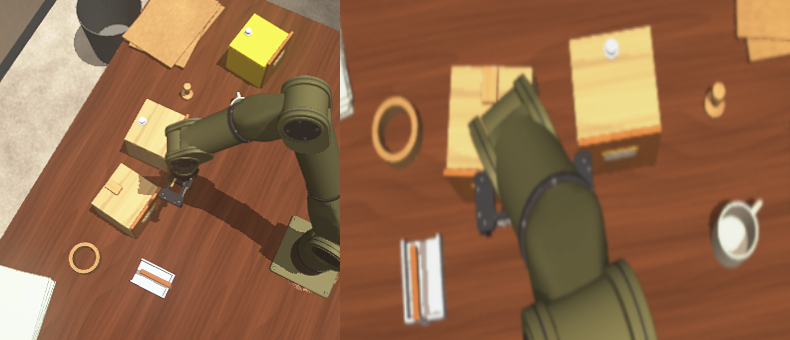

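The final view shows both bins shut, the scoop standing empty at (152,278), and the mug, tape core and stamp unmoved. The panel edge is at x=0.550, about 80 mm before the unit centre, which is where it should be when shut.

```bash
python3 -c "
from plant import r
print(r.finish_job())"
```

```text
the job is handed in; nothing more can be done
None
```

I refilled the plug bin, pushed it fully shut and handed the job in at about 25 s. The scoop stands upright and its pan is empty, though I could not count all six plugs separately in the bin; the other bin stayed shut, and the mug, tape core and stamp look unmoved.

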